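Sweep the loose nuts off the sorting tray into the parts box and shut its lid

TASK

Sweep the three loose hex nuts along the sorting tray with the fingertips, over its open end and into the small parts box that stands there, but leave the two long hex spacers lying where they are; then push the box's lid fully shut so that the nuts cannot spill. Pick nothing up, and leave the things round the tray where they are.

Things in the scene. Friction and masses are not known exactly. Their poses are not given: they have to be found in the camera images.
- tray: black plastic sorting tray, fixed on the bench. Deck 160 mm long, 68 mm wide between side fences, its top 24 mm above the bench; fences (both sides and rear end) 3.5 mm thick, 7 mm above the deck. The other end is open, the parts box against it. Origin: on the bench under the middle of the open edge; x along the deck away from the box (deck 0 to 160 mm, box 0 to -54 mm), y across, z up.
- nutbox: amber-brown plastic parts box, 52 x 72 mm, held in a nest of the tray at the deck's open end; it cannot move. Mouth 48 x 68 mm, as wide as the deck; walls 2 mm, rim 24 mm above the bench, level with the deck; inside floor 7 mm above the bench. Origin: centre of its underside, 5 mm above the bench; x points away from the deck, to the lid's hinge, z up.
- nutbox_lid (a joint): lid of the parts box, rad: 0 shut, 1.57 upright, 1.92 open stop. It starts open, leaning away from the deck. It is a shell 52 x 72 mm, 10 mm deep, hollow side to the deck when open; shut, its top is 35 mm above the bench. Light friction (about 0.5 N at the free edge, a little more when moved fast) holds it at any angle, so it must be pushed all the way down.
- lid_hinge (a point): middle of the lid's hinge line, which runs along the side of the box farthest from the deck, 53 mm beyond the deck's open edge and 26 mm above the bench.
- lid_edge (a point): middle of the lid's free edge at its outer (top) face, 52 mm from the hinge line; about 75 mm above the bench when open.
- nut_a: one of three equal plain steel hex nuts lying flat on the deck: 17 mm across flats, 19.6 mm over corners, 8 mm high, 12 g. Origin: centre of its underside, z up.
- nut_b: one of three equal plain steel hex nuts lying flat on the deck: 17 mm across flats, 19.6 mm over corners, 8 mm high, 12 g. Origin: centre of its underside, z up.
- nut_c: one of three equal plain steel hex nuts lying flat on the deck: 17 mm across flats, 19.6 mm over corners, 8 mm high, 12 g. Origin: centre of its underside, z up.
- spacer_a: one of two equal metal hex spacers (long hexagonal bars) lying on the deck near its rear end: 13 mm across flats, 28 mm long along its own x axis, 20 g. Origin: underside, at mid length. It stays where it lies.
- spacer_b: one of two equal metal hex spacers (long hexagonal bars) lying on the deck near its rear end: 13 mm across flats, 28 mm long along its own x axis, 20 g. Origin: underside, at mid length. It stays where it lies.
- grease_jar: small white screw jar with a black cap, 38 mm across, 31 mm high, standing on the bench near the tray; not part of the job. Origin: centre of its underside.
- cell: black and copper AA cell, 50 mm long along its own y axis, 14 mm thick, lying on the bench; not part of the job. Origin: underside, at mid length.
- syringe: amber flux syringe, 124 mm long along its own y axis, 24 mm wide, lying on the bench past the tray's rear end; not part of the job. Origin: underside, near mid length.
Mind the look-alikes: they are no part of the job. What is shaped like the spacer_b but yellow is not meant.

How it is judged:
By the outcome, as a careful person would: the job done as asked, in the order asked, and still so for the second after the job is handed in, with the robot touching nothing.
It also fails if it takes over 61 s, if anything falls off the work surface, if the arm or the gripper's body presses on something with over 40 N, if the wrist force passes 120 N, or if a joint passes its speed limit or range.

ROBOT

A 7-joint arm with a two-finger parallel gripper is mounted at the origin on a cart in front of the work surface, level with it; the furniture and walls round the work are solid. World frame = base frame: x ahead of the robot, y to its left, z up, the work surface at z = 0. Lengths are in m, angles in rad, forces in N, time in s.
With the tool pointing down it reaches from about 0.425 to 0.925 m from the base axis. Payload 6.8 kg.
Tool frame: the origin (TCP) lies on the front face of the gripper's body, between the roots of the fingers; the fingertips stand 73 mm ahead of it and the grasp point (between the pads) lies 54 mm ahead of it (env.nose_length is the distance from the TCP to the fingertips, in m); z points along the fingers, y is the line along which they close (so a half turn about z gives the same grasp; the last joint's range is limited). The gripper opens to 85 mm and grips with 20 to 120 N. Pads are 22 mm wide; open, the fingers measure 114 mm over their backs; the gripper's body (76 mm by 85 mm) begins 54 mm behind the grasp point. The pads swing forward as they close: fully open they stand 13 mm farther back than shut.
Start: joints at [1.001, 0.477, 0.022, 1.555, -0.011, 1.109, -0.083], TCP at [0.301, -0.604, 0.304] pointing down, gripper open.
Joint ranges: [-2.96, 2.96], [-0.34, 2.1], [-1.41, 1.46], [0.24, 2.44], [-1.37, 4.51], [0.17, 1.92], [-2.96, 2.96]. Speed limits (rad/s): [2.39, 2.39, 3.14, 3.14, 3.14, 3.14, 3.14].

INTERFACE

Orientations are given as a unit quaternion [w, x, y, z].
In Python, from cell import env, kin, camera, calibration, job gives the robot as it stands. The module is installed in compiled form; this text tells all that it offers. Calls block until the motion is done:
- env.reach(position, orientation): joint-space move of the TCP to a pose.
- env.movel(position, velocity=0.15, rot=None, stop_force=None): straight line of the TCP; rot=None keeps the orientation; velocity is the mean speed in m/s. With stop_force (N) it stops when the force on the tool has changed by that much, and returns True; else False.
- env.goto_joints(angles): joint-space move.
- env.grip(opening, f_grip=None): finger opening in m; f_grip is the grip in N (None keeps the last); returns when the fingers have stopped.
- env.dwell(seconds).
- kin.inverse_kinematics(position, orientation): joint angles nearest the present ones, or None.
- env.get_state(): the state.
- camera(name): name is "side" or "top"; returns (picture, depth): 384x512x3 uint8, blue, green, red; 384x512 float32, m along the optical axis (not along the pixel's ray), 0 where there is no reading.
- calibration(name): a dict with "fx", "fy", "cx", "cy" (pixels), "rvec" (rotation vector, rad) and "tvec" (3), from world to camera coordinates, as OpenCV has them. Camera axes: x right, y down, z forward; pixel columns grow to the right and rows downward; lengths in m; the calibration is good to about 2 mm. A picture is of the moment at which its call begins. calibration takes no time and is no camera call.
A pose or a line that the arm cannot do raises env.PlanningError and nothing moves.
- job.job_done(): hands the job in; it is judged then, once.
The state is a dict: "time": time; "qpos": joint angles; "joint_velocities": joint speeds; "joint_torque": joint torques, N m; "tcp_pos": TCP position; "orientation": TCP orientation; "force": force on the tool from outside, world axes, zero at the start; "torque": the same for the moment, N m; "opening": finger opening in m; "gripper_force": force on a finger pad.
Only numpy, scipy, OpenCV 4.12 (cv2) and the standard library are available. Lean on these libraries where they do the work, as an engineer would, in place of code of your own. Each camera call takes 0.05 s, during which the arm holds its last target. There are 200 camera calls.

## Working session

There is one attempt and no reset: what is moved stays moved. The work goes in short steps, each a Python script; the robot and the scene stay as the last script left them, time stands still between calls to the robot, and variables do not carry over. Pictures are saved under pics/ and viewed, at most 10 in all, crops included, and the job is handed in when it is done.

```bash
mkdir -p pics
python3 - <<'E'
from cell import env,camera,calibration
import cv2,numpy as np
for n in("top","side"):
    p,d=camera(n); cv2.imwrite(f"pics/{n}0.png",p); np.save(f"{n}0.npy",d)
    c=calibration(n); R=cv2.Rodrigues(np.array(c["rvec"],float))[0]
    print(n,c,"pos",-R.T@np.array(c["tvec"]).ravel(),"\n",R.round(3))
print(env.get_state()["time"],env.nose_length, env.get_state()["orientation"])
E
```

```text
top {'fx': 473.62092700248274, 'fy': 473.62092700248274, 'cx': 252.83450706123148, 'cy': 190.39162281168507, 'rvec': array([ 2.19332942, -2.15911624,  0.1560188 ]), 'tvec': array([0.29124414, 0.45655216, 0.91069884])} pos [0.34568562 0.32474178 0.94745957] 
 [[ 0.014 -0.999  0.03 ]
 [-0.993 -0.017 -0.113]
 [ 0.114 -0.028 -0.993]]
side {'fx': 417.89685964659117, 'fy': 417.89685964659117, 'cx': 258.7676595725179, 'cy': 191.25479400632835, 'rvec': array([ 0.08336503,  2.72922221, -1.53945784]), 'tvec': array([ 0.40069982, -0.12627452,  1.18366082])} pos [0.44369284 1.05730569 0.51264011] 
 [[-0.999  0.05  -0.02 ]
 [ 0.043  0.516 -0.855]
 [-0.032 -0.855 -0.518]]
0.1 0.0726 [-7.90546839e-04  9.73456640e-01  2.28870011e-01 -2.52726311e-04]
```

View pics/top0.png

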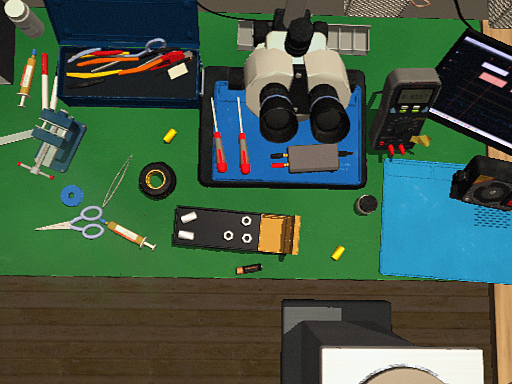

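View pics/side0.png

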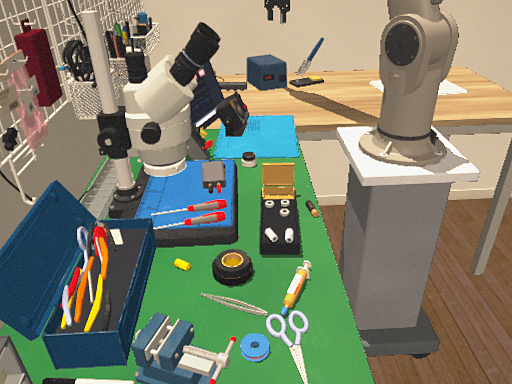

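The tray runs from about (173,230) to the box at (262-298,235) in the top view. Its open end points right, which is world -y. White spacers lie near (188,217) and (186,236). The nuts are near (247,221), (228,236) and (246,239). The yellow look-alikes at (338,253) and (170,135) are off the tray. Next is a close crop to check this.

Run:
```python
import cv2
p=cv2.imread("pics/top0.png"); cv2.imwrite("pics/crop0.png",cv2.resize(p[195:275,165:305],None,fx=5.6,fy=5.6,interpolation=cv2.INTER_CUBIC))
```

```text
(no output)
```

View pics/crop0.png

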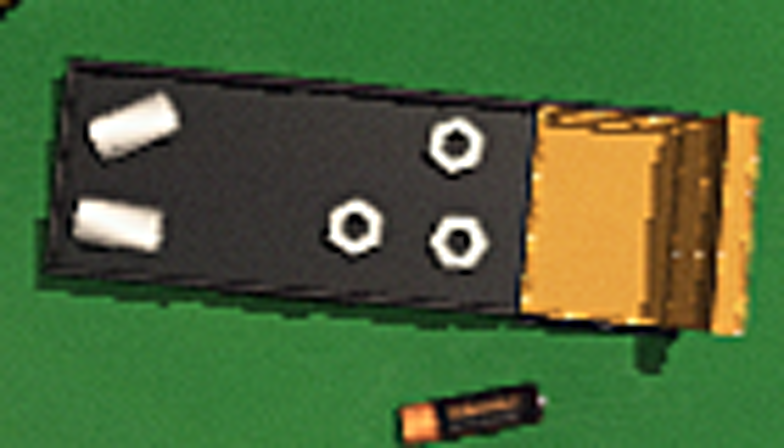

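Confirmed: three nuts at crop (457,145), (355,227) and (459,242), and two spacers at the rear at (133,125) and (117,224). The amber box is on the right, with its lid open at the far right. Now I'll get poses by casting rays.

```bash
cat > h.py <<'E'
import cv2,numpy as np
from cell import calibration
def ray(n,uv,z):
    c=calibration(n); R=cv2.Rodrigues(np.array(c["rvec"],float))[0]; t=np.array(c["tvec"]).ravel()
    o=-R.T@t; uv=np.atleast_2d(uv).astype(float)
    d=np.c_[(uv[:,0]-c["cx"])/c["fx"],(uv[:,1]-c["cy"])/c["fy"],np.ones(len(uv))]@R
    return o+d*((z-o[2])/d[:,2])[:,None]
def blobs(n,p,box,z):
    x0,y0,x1,y1=box; s=p[y0:y1,x0:x1]; hsv=cv2.cvtColor(s,cv2.COLOR_BGR2HSV)
    m=((hsv[...,2]>120)&(hsv[...,1]<60)).astype(np.uint8)
    cs=cv2.findContours(m,cv2.RETR_EXTERNAL,cv2.CHAIN_APPROX_NONE)[0]; out=[]
    for c in cs:
        if len(c)<8: continue
        (u,v),wh,a=cv2.minAreaRect(c); u+=x0;v+=y0
        out.append((round(u,1),round(v,1),np.round(wh,1),ray(n,(u,v),z)[0].round(4)))
    return out
E
python3 - <<'E'
from h import *
p=cv2.imread("pics/top0.png");s=cv2.imread("pics/side0.png")
print("top");[print(*b) for b in blobs("top",p,(172,203,262,252),.03)]
print("side");[print(*b) for b in blobs("side",s,(262,196,300,255),.03)]
f=lambda *a:np.array(a)/5.6+[164.6,194.6]
print("open edge",ray("top",f(533,108),.024),ray("top",f(522,312),.024))
print("rear",ray("top",f(72,63),.031),ray("top",f(44,272),.031))
# amber mask open edge, fitted rows
hsv=cv2.cvtColor(p,cv2.COLOR_BGR2HSV)
am=(hsv[...,0]>8)&(hsv[...,0]<26)&(hsv[...,1]>120)&(hsv[...,2]>90)
uv=[(240+np.argmax(am[r,240:310])-.5,r) for r in range(217,249)]
w=ray("top",uv,.024)[:,:2]; vx,vy,x,y=cv2.fitLine(w.astype(np.float32),cv2.DIST_HUBER,0,.01,.01).ravel()
print("edge line",vx,vy,x,y,"ends",w[0],w[-1])
d=np.load("top0.npy"); 
c=calibration("top");R=cv2.Rodrigues(np.array(c["rvec"],float))[0];t=np.array(c["tvec"]).ravel()
for u,v in[(208,228),(215,236),(228,218),(220,265),(270,235),(275,228)]:
    q=np.array([(u-c["cx"])/c["fx"],(v-c["cy"])/c["fy"],1])*d[v,u]; print((u,v),(R.T@(q-t)).round(4))
sc=cv2.resize(s[150:260,235:325],None,fx=5.4,fy=5.4,interpolation=cv2.INTER_CUBIC);cv2.imwrite("pics/scrop0.png",sc)
E
```

```text
top
246.5 238.0 [8. 9.] [0.3584 0.3095 0.03  ]
228.0 235.0 [8. 8.] [0.3636 0.3453 0.03  ]
185.6 234.5 [15.4  7.4] [0.3634 0.4267 0.03  ]
246.0 220.5 [9. 8.] [0.3921 0.311  0.03  ]
188.5 217.0 [ 7.2 15.3] [0.3972 0.4222 0.03  ]
side
289.0 235.0 [14.  8.] [0.3644 0.4249 0.03  ]
270.6 234.0 [15.1  7.6] [0.399  0.4192 0.03  ]
284.5 211.5 [7. 9.] [0.3647 0.3449 0.03  ]
269.0 203.5 [7. 8.] [0.3944 0.312  0.03  ]
285.0 202.5 [7. 8.] [0.3602 0.3109 0.03  ]
open edge [[0.40569723 0.28423955 0.024     ]] [[0.33505743 0.28717413 0.024     ]]
rear [[0.41824136 0.44390294 0.031     ]] [[0.34647174 0.45113928 0.031     ]]
edge line 0.9960065 -0.0892811 0.3739755 0.28477418 ends [0.39963663 0.2827553 ] [0.33952317 0.2859019 ]
(208, 228) [0.3768 0.3846 0.0216]
(215, 236) [0.3614 0.3706 0.0234]
(228, 218) [0.3966 0.346  0.0252]
(220, 265) [ 0.305   0.3606 -0.0009]
(270, 235) [0.3653 0.2626 0.0052]
(275, 228) [0.3793 0.2527 0.0046]
```

View pics/scrop0.png

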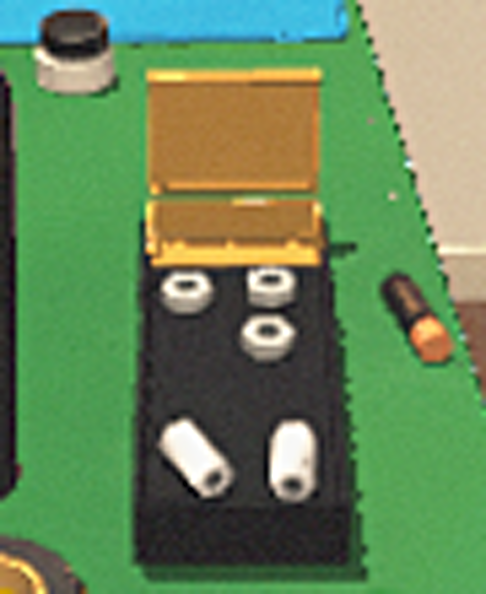

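The side view agrees with the top view: nuts near the box, spacers at the rear, lid leaning away. Tray axis +x is about (0.08, 0.997) in world, with the origin near (0.371, 0.286). The lid area is close to the inner reach limit, so I'll check IK before moving.

```bash
cat >> h.py <<'E'
from cell import env,kin,camera,job
from scipy.spatial.transform import Rotation as Rn
O=np.array([.3712,.2857,0]); ex=np.array([.08,.9968,0]); ez=np.array([0,0,1.]); ey=np.cross(ez,ex)
L=env.nose_length
def quat(s=1,tilt=0.):   # tool y = s*ey, tilt about tray x (rad; + leans body to tray -y)
    y=s*ey; z=-ez; R=np.c_[np.cross(y,z),y,z]
    return (Rn.from_rotvec(tilt*ex)*Rn.from_matrix(R)).as_quat(scalar_first=True)
def tcp(x,y,z,q):        # tray coords of fingertip -> TCP
    return O+x*ex+y*ey+z*ez-L*Rn.from_quat(q,scalar_first=True).as_matrix()[:,2]
E
python3 - <<'E'
from h import *
for s in(1,-1):
  for tilt in(0,.3,.5):
    q=quat(s,tilt)
    for P in[(.092,.01,.15),(.092,.01,.024),(-.006,.01,.026),(-.006,-.012,.026),(-.11,-.015,.12),(-.11,-.015,.05),(-.08,-.015,.06),(-.06,-.015,.07),(-.02,-.015,.036)]:
        j=kin.inverse_kinematics(tcp(*P,q),q)
        print(s,tilt,P,None if j is None else np.round(j,2))
E
```

```text
1 0 (0.092, 0.01, 0.15) [-0.03  0.62 -1.18  1.93  0.67  1.06  1.56]
1 0 (0.092, 0.01, 0.024) [-0.05  0.91 -1.19  2.    1.03  1.03  1.29]
1 0 (-0.006, 0.01, 0.026) [ 0.12  0.81 -1.19  2.16  1.01  0.92  1.37]
1 0 (-0.006, -0.012, 0.026) [ 0.15  0.83 -1.19  2.12  1.01  0.95  1.42]
1 0 (-0.11, -0.015, 0.12) [ 0.41  0.46 -1.17  2.2   0.57  0.84  1.93]
1 0 (-0.11, -0.015, 0.05) [ 0.38  0.67 -1.19  2.24  0.89  0.84  1.65]
1 0 (-0.08, -0.015, 0.06) [ 0.31  0.67 -1.19  2.2   0.86  0.86  1.63]
1 0 (-0.06, -0.015, 0.07) [ 0.27  0.66 -1.19  2.17  0.83  0.88  1.63]
1 0 (-0.02, -0.015, 0.036) [ 0.18  0.8  -1.19  2.13  0.98  0.93  1.47]
1 0.3 (0.092, 0.01, 0.15) [ 0.03  0.77 -1.19  1.79  0.46  1.19  1.77]
1 0.3 (0.092, 0.01, 0.024) [ 0.02  1.02 -1.2   1.84  0.75  1.1   1.61]
1 0.3 (-0.006, 0.01, 0.026) [ 0.2   0.95 -1.2   1.99  0.73  1.05  1.71]
1 0.3 (-0.006, -0.012, 0.026) [ 0.21  0.97 -1.2   1.95  0.73  1.09  1.74]
1 0.3 (-0.11, -0.015, 0.12) [ 0.44  0.67 -1.18  2.02  0.45  1.11  2.08]
1 0.3 (-0.11, -0.015, 0.05) [ 0.42  0.85 -1.19  2.05  0.65  1.07  1.93]
1 0.3 (-0.08, -0.015, 0.06) [ 0.36  0.8
[... 2078 characters left out ...]
[ 0.07  0.75 -0.89  1.97  0.43  0.93 -1.12]
-1 0.5 (0.092, 0.01, 0.15) [-0.07  0.74 -0.94  1.7   0.17  1.24 -1.1 ]
-1 0.5 (0.092, 0.01, 0.024) [-0.11  0.91 -0.87  1.74  0.29  1.06 -1.12]
-1 0.5 (-0.006, 0.01, 0.026) [ 0.    0.82 -0.8   1.89  0.24  1.01 -0.97]
-1 0.5 (-0.006, -0.012, 0.026) [-0.01  0.82 -0.77  1.85  0.22  1.04 -0.93]
-1 0.5 (-0.11, -0.015, 0.12) [ 0.09  0.56 -0.64  1.93  0.04  1.17 -0.65]
-1 0.5 (-0.11, -0.015, 0.05) [ 0.07  0.68 -0.63  1.95  0.12  1.04 -0.68]
-1 0.5 (-0.08, -0.015, 0.06) [ 0.05  0.69 -0.66  1.92  0.12  1.07 -0.74]
-1 0.5 (-0.06, -0.015, 0.07) [ 0.04  0.69 -0.7   1.9   0.12  1.09 -0.78]
-1 0.5 (-0.02, -0.015, 0.036) [ 0.    0.79 -0.75  1.86  0.19  1.05 -0.88]
```

Run:
```python
from h import *
q=quat(-1)
def st(m):
    s=env.get_state(); print(m,round(s["time"],2),s["tcp_pos"].round(4),s["force"].round(1),round(s["opening"],4))
env.reach([.44,-.12,.33],q); st("w1")
env.grip(.010); st("grip")
env.reach(tcp(.03,.01,.20,q),q); st("w2")
env.reach(tcp(.092,.010,.06,q),q); st("above")
hit=env.movel(tcp(.092,.010,.018,q),.03,stop_force=3); st(f"touch {hit}")
p,d=camera("top"); cv2.imwrite("pics/top1.png",p); s,d=camera("side"); cv2.imwrite("pics/side1.png",s)
a=cv2.resize(p[185:275,165:305],(560,360)); b=cv2.resize(s[140:260,220:330],(330,360)); 
cv2.imwrite("pics/m1.png",np.hstack([a,b])[:, :800] if 0 else cv2.resize(np.hstack([a,b]),(800,324)))
```

```text
w1 1.93 [ 0.4401 -0.1214  0.3299] [ 0.3  0.3 -0.8] 0.0854
grip 2.63 [ 0.44 -0.12  0.33] [ 0.6  0.5 -1. ] 0.0101
w2 4.28 [0.3644 0.3155 0.2725] [ 0.2 -0.7  0.1] 0.0102
above 4.93 [0.3691 0.378  0.1332] [-0.4  0.1  0.9] 0.0103
touch True 6.02 [0.3685 0.3782 0.097 ] [-1.  -1.4  8.2] 0.0099
```

View pics/m1.png

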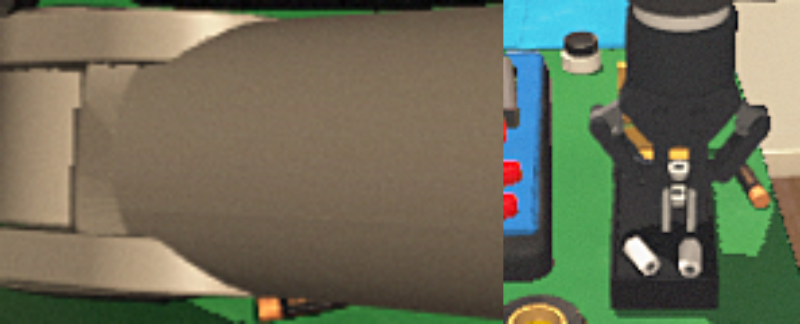

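Fingers sit on the deck between nut b and the spacers, in line with nut b. Deck touch height matches the model. Sweeping both lanes now.

Run:
```python
from h import *
q=quat(-1)
def st(m):
    s=env.get_state(); print(m,round(s["time"],2),s["tcp_pos"].round(4),s["force"].round(1))
z=.0257
env.movel(tcp(.092,.010,z,q),.03); st("up")
print(env.movel(tcp(.002,.010,z,q),.05,stop_force=12)); st("sweep1")
env.movel(tcp(.002,.010,.06,q),.12)
env.movel(tcp(.068,-.012,.06,q),.15)
print(env.movel(tcp(.068,-.012,z,q),.08,stop_force=6)); st("down2")
print(env.movel(tcp(.002,-.012,z,q),.05,stop_force=12)); st("sweep2")
env.movel(tcp(.002,-.012,.06,q),.12)
env.movel(tcp(.002,-.012,.19,q),.2); 
env.reach([.44,-.05,.33],q); st("clear")
p,d=camera("top"); cv2.imwrite("pics/top2.png",p); s,d=camera("side"); cv2.imwrite("pics/side2.png",s)
a=cv2.resize(p[195:275,165:305],(560,320),interpolation=cv2.INTER_CUBIC); b=cv2.resize(s[150:270,240:325],(227,320)); 
cv2.imwrite("pics/m2.png",np.hstack([a,b]))
print("top");[print(*b) for b in blobs("top",p,(172,203,300,252),.03)]
```

```text
up 6.37 [0.3686 0.3783 0.0982] [-0.2 -0.2 -0.4]
False
sweep1 8.32 [0.3614 0.2888 0.0983] [0.1 0.2 0.2]
True
down2 9.82 [0.3882 0.3512 0.097 ] [-0.9 -1.3  6.6]
False
sweep2 11.27 [0.3833 0.2871 0.0984] [-0.2  0.3  0.6]
clear 13.81 [ 0.44   -0.0489  0.3297] [-0.2  0.6  0.5]
top
262.5 237.0 [8. 3.] [0.3607 0.2787 0.03  ]
271.4 236.2 [8.2 8.2] [0.3625 0.2615 0.03  ]
185.6 234.5 [15.6  7.4] [0.3633 0.4266 0.03  ]
271.4 222.6 [8.6 8.3] [0.3887 0.2617 0.03  ]
188.5 217.0 [ 7.2 15.4] [0.3971 0.4221 0.03  ]
```

View pics/m2.png

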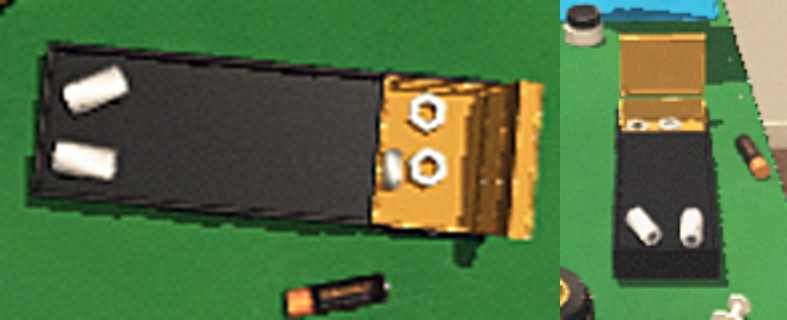

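All three nuts are in the box: two flat at crop (428,112) and (428,167), and one on edge at (392,168), which fits under the hollow lid. The spacers are at the same pixels as before. Now the lid.

Run:
```python
from h import *
q=quat(-1)
def st(m):
    s=env.get_state(); print(m,round(s["time"],2),s["tcp_pos"].round(4),s["force"].round(1))
Y=-.008
def arc(t,s=.042): return tcp(-.053+s*np.cos(t)-.009*np.sin(t)-.011,Y,.026+s*np.sin(t)+.009*np.cos(t),q)
env.reach(tcp(-.112,Y,.16,q),q); st("behind")
print(env.movel(tcp(-.112,Y,.060,q),.12,stop_force=8)); st("low")
for t in(1.92,1.6,1.3,1.0,.75,.5,.3,.15,0):
    h=env.movel(arc(t),.06,stop_force=15); st(f"{t} {h}")
    if h and t>.2: break
else:
    p=arc(0); p[2]-=.006
    print(env.movel(p,.015,stop_force=15)); st("press")
p,d=camera("side"); cv2.imwrite("pics/side3.png",p); cv2.imwrite("pics/s3.png",cv2.resize(p[110:270,200:350],(560,597)))
```

```text
behind 14.9 [0.3708 0.1731 0.2328] [-0.5  0.   0.7]
False
low 15.88 [0.3706 0.1735 0.133 ] [ 0.4 -0.3  0.9]
1.92 False 16.46 [0.3721 0.1988 0.135 ] [-1.4  0.4 -0.3]
1.6 False 16.83 [0.3734 0.2116 0.1406] [-0.3  1.2 -1.3]
1.3 False 17.2 [0.3743 0.2245 0.1416] [ 1.2  0.5 -0.3]
1.0 False 17.57 [0.3752 0.237  0.1388] [ 0.   0.2 -0.4]
0.75 False 17.89 [0.3759 0.2461 0.1337] [-0.  -0.3  1. ]
0.5 False 18.22 [0.3766 0.2539 0.1264] [-1.4 -0.5 -0.1]
0.3 False 18.51 [0.3769 0.2587 0.1193] [0.3 0.4 0.1]
0.15 False 18.77 [0.3772 0.2614 0.1135] [-0.1 -1.  -0.2]
0 False 19.02 [0.3777 0.2633 0.1079] [-1.  -3.2 10.1]
True
press 19.26 [0.3777 0.2634 0.1078] [-2.2 -3.2 14.6]
```

View pics/s3.png

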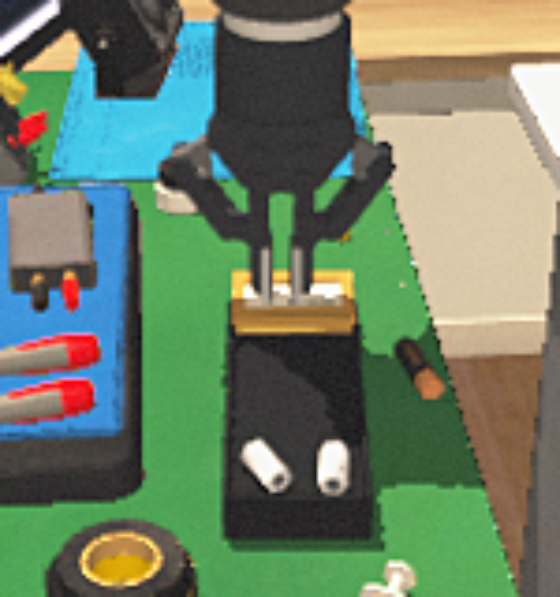

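The lid lies shut under the tips: contact at 35.2 mm with 15 N, against a nominal 35 mm. I'll retreat and verify.

Run:
```python
from h import *
q=quat(-1); p=env.get_state()["tcp_pos"].copy(); p[2]+=.14
env.movel(p,.12); env.reach([.44,-.05,.33],q)
p,d=camera("top"); cv2.imwrite("pics/top4.png",p); s,_=camera("side")
a=cv2.resize(p[195:275,165:305],(560,320),interpolation=cv2.INTER_CUBIC); b=cv2.resize(s[150:270,240:325],(227,320)); 
cv2.imwrite("pics/m4.png",np.hstack([a,b]))
c=calibration("top");R=cv2.Rodrigues(np.array(c["rvec"],float))[0];t=np.array(c["tvec"]).ravel()
v,u=np.mgrid[225:245:6,264:296:6]; u=u.ravel();v=v.ravel(); D=d[v,u]
w=(np.c_[(u-c["cx"])/c["fx"]*D,(v-c["cy"])/c["fy"]*D,D]-t)@R; tx=(w-O)@ex
A=np.polyfit(tx,w[:,2],1); print("lid slope, mean z",A,w[:,2].mean(), tx.min(),tx.max())
[print(*b) for b in blobs("top",p,(172,203,300,252),.03)]; print(env.get_state()["time"])
```

```text
lid slope, mean z [0.63809768 0.04959141] 0.024155149745383787 -0.07269559549101984 -0.008390088771667605
185.7 234.5 [15.6  7.4] [0.3633 0.4266 0.03  ]
271.0 233.0 [13.2 29.9] [0.3687 0.2623 0.03  ]
188.5 217.0 [ 7.4 15.4] [0.3971 0.4221 0.03  ]
21.9833
```

View pics/m4.png

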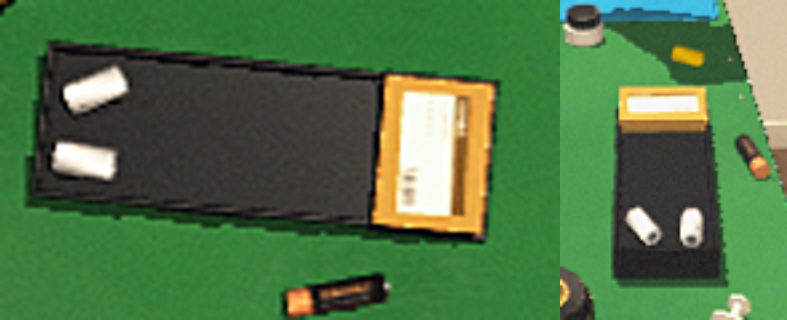

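The lid is shut with its label on top (crop 435,155), and nothing else has moved. The depth fit's slope comes from bench pixels beyond the box, so I'm relying on the 35.2 mm contact reading. Handing in.

```bash
python3 -c "
from cell import job
print(job.job_done())"
```

```text
the job is handed in; nothing more can be done
None
```

The three nuts are in the parts box with its lid pushed fully shut, the two spacers and the things round the tray were left where they lay, and the job was handed in at about 22 s (no verdict came back).

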